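# Press a lens block home on a hand-lever blocker

## Robot

A 7-joint arm with a two-finger parallel gripper is mounted at the origin on a cart in front of the work surface, level with it; the furniture and walls round the work are solid. World frame = base frame: x ahead of the robot, y to its left, z up, the work surface at z = 0. Lengths are in m, angles in rad, forces in N, time in s.
With the tool pointing down it reaches from about 0.35 to 0.9 m from the base axis. Payload 7.2 kg.
Tool frame: the origin (TCP) lies on the centre line of the jaws, within the pads' length; the fingertips stand 19 mm ahead of it and the grasp point (between the pads) is the TCP (tip_reach is the distance from the TCP to the fingertips, in m); z points along the fingers, y is the line along which they close (so a half turn about z gives the same grasp; the last joint's range is limited). The gripper opens to 88 mm and grips with 3 to 60 N. Pads are 20 mm wide; open, the fingers measure 115 mm over their backs; the gripper's body (75 mm by 178 mm) begins 61 mm behind the grasp point.
Start: joints at [1.158, 0.411, -0.013, 1.596, 0.006, 1.134, -0.082], TCP at [0.211, -0.588, 0.242] pointing down, gripper open.
Joint ranges: [-2.95, 2.95], [-0.29, 1.99], [-1.47, 1.44], [0.14, 2.54], [-1.03, 4.17], [0.13, 1.85], [-2.86, 2.86]. Speed limits (rad/s): [2.39, 2.39, 3.01, 3.01, 3.14, 3.14, 3.14].

## Interface

Orientations are given as a unit quaternion [w, x, y, z].
In Python, from workcell import sense, get_image, hand_in, trace, tip_reach gives the robot as it stands. The module is installed in compiled form; this text tells all that it offers.
- The arm moves only by the shell command python3 -m crank 'ROWS' [FORCE]. ROWS is a JSON object of lists of equal length, an entry for each row: "xyz": the shift along the tool's x, y, z in m, a list of three; "yaw": the turn about the tool's z in rad; "gripper": the opening, from 0 (shut) to 1 (fully open). In form: {"xyz": [[tx, ty, tz], ...], "yaw": [yaw, ...], "gripper": [gripper, ...]}. A call has 1 to 12 rows; each row shifts and turns the commanded pose from where the row before left it, along the tool's axes as they then stand; what a row does not reach is not made up. A row lasts 1/8 s, in which the tool goes at most 62.5 mm and 10.7 degrees, less where a joint would pass 70% of its speed; a pose out of reach is approached as far as the arm can. A call is refused whole if a number of a shift passes 0.0625 or a number of a turn 0.188, either way. A call with a gripper value outside its range is refused whole. The fingers move at their own pace and stop on an object; FORCE is the grip in N (left out, the last holds). Time passes only in rows, so rows that do not move let the fingers close. It gives the time, the measured TCP pose, the force, the opening and the grip force at its end, in the units of the state.
- sense(): the state, without advancing time (a new reading comes with each control period).
- get_image(name): name is "scene" or "top" or "wrist"; returns a dict with "frame" (420x560x3 uint8, red, green, blue), "fx", "fy", "cx", "cy" (pixels), "R" (3x3) and "t" (3): a world point X has camera coordinates R X + t. Camera axes: x right, y down, z forward; pixel columns grow to the right and rows downward; lengths in m; the calibration is good to about 2 mm. A picture is of the moment at which its call begins. There is no depth.
- hand_in(): hands the job in; it is judged then, once.
Trained networks look in the newest picture that a camera, given by its name, has taken for a name from the list of things; names that differ only in an ending like _2 or _b are one class to them, and where a whole thing is asked for, a point or a joint stands for the part that bears it (a point fixed in the world has none). Each returns a list of dicts, best first, with "score" (0 to 1); they miss things now and then, are a little off and sometimes report something else, mostly with a low value. They report only what shows in the picture. A call takes as long as a camera call.
- trace(camera, target): "mask" (420x560 bool, what is visible of it) and "uv" ([column, row] in pixels, amid what is visible of it).
The state is a dict: "clock": time; "joints": joint angles; "qvel": joint speeds; "tau": joint torques, N m; "ee_pos": TCP position; "tool_rot": TCP orientation; "wrist_force": force on the tool from outside, world axes, zero at the start; "moment": the same for the moment, N m; "width": finger opening in m; "finger_force": force on a finger pad.
Only numpy, scipy, OpenCV 4.12 (cv2) and the standard library are available. Lean on these libraries where they do the work, as an engineer would, in place of code of your own. Each camera call takes 0.05 s, during which the arm holds its last target. There are 200 camera calls.

## Task

A lens blank with its block stuck lightly on top lies in the shuttle of the hand-lever lens blocker. Push the shuttle fully home under the plunger, pull the lever all the way down to its stop and hold it down for two seconds so that the adhesive takes, then ease the lever slowly back up to rest, in check all the way so that it never flies up. Leave the blocked lens lying in the shuttle under the plunger, and do not disturb the trays and the spare lens near the blocker.

Things in the scene. Friction and masses are not known exactly. Their poses are not given: they have to be found in the camera images.
- blocker: white hand-lever lens blocker fixed on the table: base 180 x 130 mm, column at its rear, head over the middle (72 mm wide, z 145 to 229 mm, its front face 47 mm in front of the origin, i.e. at x = -0.047) and a lever on its +y side. Origin: underside of the base; -x is its front (toward the robot), z up
- press_lever (a joint): the sprung lever on the blocker's +y side. 0 = at rest, pointing to the front and 50 degrees up; grows as it is pulled down; 1.13 rad = on its lower stop, 15 degrees below level. It turns about a level axis along the blocker's y through (0.020, y, 0.185) of the blocker's frame; a spring always drives it back to 0 (about 5 N at the grip at first, 14 N at the bottom), so it flies up if let go
- lever_grip (a point): middle of the black grip at the end of the lever: a level bar 22 mm thick and 74 mm long along the blocker's y, 160 mm from the lever's axis; the point lies on the bar's centre line at y = 0.105 of the blocker's frame, 308 mm above the table at rest and 144 mm at the lower stop
- shuttle (a joint): aluminium slide that carries the lens, running along the blocker's x. 0 = fully home, lens under the plunger; the value is how far it is drawn out to the front (0.050 m at most); moves with 2 N of friction and stays where it is left
- push_pad (a point): centre of the front face of the upright tab at the shuttle's front end: tab 60 mm wide (along the blocker's y), its top 68 mm above the table; this point is 49 mm above the table. Push it toward the blocker's +x. With the shuttle home it lies at x = -0.1575 in the blocker's frame
- lens: clear round lens blank, 66 mm across and 9 mm thick, with a dark red waisted block (24 mm wide, 18 mm high) stuck on its middle; loose in the shuttle's round nest (wall 5 mm high round it). Origin: centre of its underside, z up
- plunger_axis (a point): point on the plunger's axis, 45 mm above the table, fixed to the blocker
- plunger: black foot, 23 mm across, of the sprung plunger in the head, driven down by the lever; its underside (the origin) is 85 mm above the table at rest
- tray_a: bystander: small blue open lens tray, 35 x 58 x 24 mm, origin under its centre
- tray_b: bystander: small blue open lens tray, 35 x 58 x 24 mm, origin under its centre
- next_blank: bystander: spare clear lens blank lying on the table, 66 mm across, 9 mm thick, origin under its centre

How it is judged:
By the outcome, as a careful person would: the job done as asked, in the order asked, and still so for the second after the job is handed in, with the robot touching nothing.
It also fails if it takes over 70 s, if anything falls off the work surface, if the arm or the gripper's body presses on something with over 40 N, if the wrist force passes 120 N, or if a joint passes its speed limit or range.

## Working session

There is one attempt and no reset: what is moved stays moved. The work goes in short steps, Python scripts to look and compute and a shell command to move; the robot and the scene stay as the last step left them, time stands still between calls to the robot, and variables do not carry over. Pictures are saved under pics/ and viewed, at most 11 in all, crops included, and the job is handed in when it is done.

```bash
mkdir -p pics
cat > h.py <<'E'
import numpy as np, cv2
from workcell import sense, get_image, trace
def proj(c,X):
    p=c["R"]@np.asarray(X,float)+c["t"]; return np.array([c["fx"]*p[0]/p[2]+c["cx"],c["fy"]*p[1]/p[2]+c["cy"]])
def ray(c,uv):
    R=np.asarray(c["R"]);t=np.asarray(c["t"])
    return -R.T@t, R.T@np.array([(uv[0]-c["cx"])/c["fx"],(uv[1]-c["cy"])/c["fy"],1])
def atz(c,uv,z):
    o,d=ray(c,uv); return o+d*(z-o[2])/d[2]
def tri(c1,u1,c2,u2):
    o1,d1=ray(c1,u1);o2,d2=ray(c2,u2)
    s=np.linalg.lstsq(np.c_[d1,-d2],o2-o1,rcond=None)[0]
    a=o1+s[0]*d1;b=o2+s[1]*d2
    return (a+b)/2,np.linalg.norm(a-b)
def save(n,f): cv2.imwrite("pics/"+n,cv2.cvtColor(f,cv2.COLOR_RGB2BGR))
E
python3 - <<'E'
from h import *
np.set_printoptions(precision=4,suppress=True)
s=sense();print({k:np.round(v,3) for k,v in s.items()})
C={}
for n in("scene","top"):
    C[n]=get_image(n);save(n+".png",C[n]["frame"]);print(n,C[n]["fx"],-C[n]["R"].T@C[n]["t"])
for t in("lever_grip","push_pad","lens","plunger","tray_a","next_blank","blocker"):
    r={n:trace(n,t) for n in C}
    for n in C: print(t,n,[(round(float(d["score"]),2),np.round(d["uv"]),int(d["mask"].sum())) for d in r[n][:3]])
    if r["scene"] and r["top"]: print("  tri",tri(C["scene"],r["scene"][0]["uv"],C["top"],r["top"][0]["uv"]))
E
```

```text
{'clock': np.float64(0.0), 'joints': array([ 1.158,  0.412, -0.013,  1.597,  0.006,  1.134, -0.082]), 'qvel': array([ 0.   ,  0.001, -0.   ,  0.002,  0.001, -0.003,  0.001]), 'tau': array([  0.002, -58.796,   0.643, -29.108,  -0.054,   0.018,   0.   ]), 'ee_pos': array([ 0.211, -0.588,  0.241]), 'tool_rot': array([-0.001,  0.985,  0.172, -0.   ]), 'wrist_force': array([ 0.092, -0.209, -0.517]), 'moment': array([-0.035, -0.011, -0.009]), 'finger_force': np.float64(0.0), 'width': np.float64(0.088)}
scene 416.0937248690473 [-0.1961 -0.837   0.7538]
top 392.69159368090664 [-0.1083 -0.2286  1.1842]
lever_grip scene [(0.69, array([282., 158.]), 195)]
lever_grip top [(0.57, array([268., 172.]), 353)]
  tri (array([ 0.5293, -0.2803,  0.3083]), np.float64(0.005799916088696806))
push_pad scene [(0.7, array([241., 272.]), 226)]
push_pad top [(0.58, array([269., 171.]), 301)]
  tri (array([ 0.4844, -0.2834,  0.1335]), np.float64(0.28998970650844613))
lens scene []
lens top []
plunger scene [(0.48, array([216., 250.]), 326)]
plunger top [(0.33, array([288., 221.]), 120)]
  tri (array([ 0.3389, -0.3092,  0.2226]), np.float64(0.14838988174859985))
tray_a scene [(0.84, array([215., 249.]), 262), (0.55, array([182., 241.]), 224)]
tray_a top []
next_blank scene [(0.62, array([332., 258.]), 1180), (0.46, array([383., 331.]), 154)]
next_blank top []
blocker scene [(0.6, array([332., 261.]), 1437)]
blocker top [(0.62, array([305., 196.]), 2577)]
  tri (array([ 0.6109, -0.4121,  0.0151]), np.float64(0.04338228652416678))
```

Run:
```python
import cv2
for n,(x0,x1,y0,y1) in {"scene":(120,420,120,345),"top":(200,400,100,250)}.items():
    i=cv2.imread(f"pics/{n}.png")[y0:y1,x0:x1]; cv2.imwrite(f"pics/{n}_c.png",cv2.resize(i,(800,600),interpolation=cv2.INTER_CUBIC))
```

```text
(no output)
```

View pics/scene_c.png

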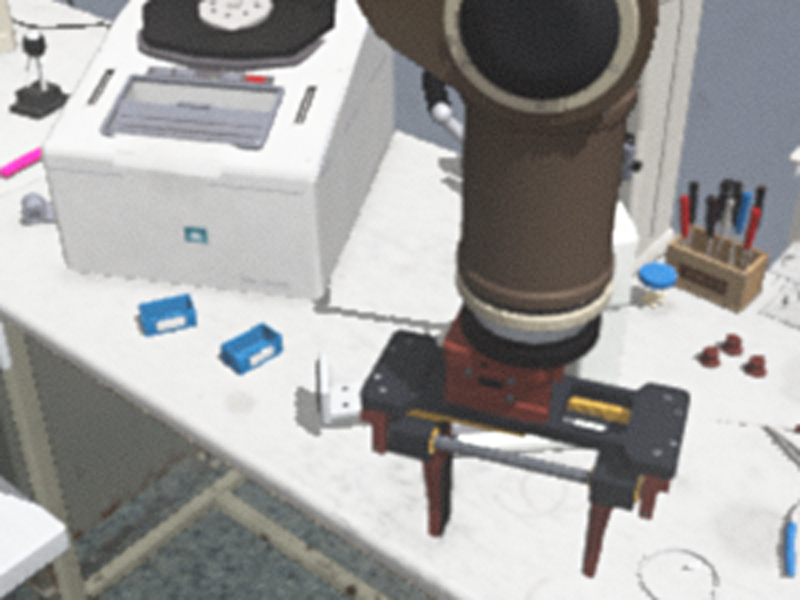

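View pics/top_c.png

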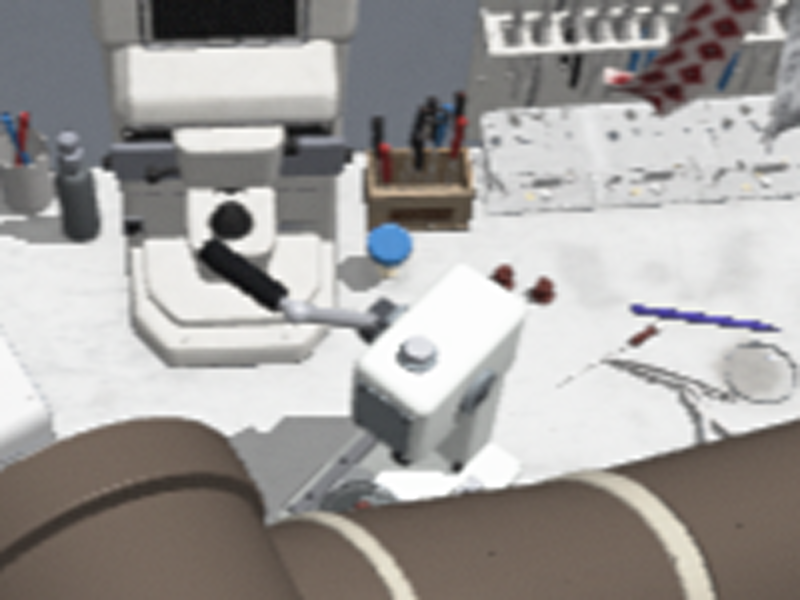

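The scene view shows the arm hiding the blocker, with the tab visible at about (241,266) and trays at (183,240) and (215,250). The top view shows the grip from (252,161) to (270,175) and the head's front top edge from (290,192) to (306,206).

Run:
```python
from h import *
np.set_printoptions(precision=4,suppress=True)
c=get_image("top"); s=get_image("scene")
a=atz(c,(252.5,162),.308);b=atz(c,(270,174.5),.308);print("grip",a,b,a-b,np.linalg.norm(a-b))
a=atz(c,(289.5,191.5),.229);b=atz(c,(306,206.5),.229);print("head",a,b,a-b,np.linalg.norm(a-b))
m=(a+b)/2; y=(a-b)/np.linalg.norm(a-b); x=np.array([y[1],-y[0],0]); print("origin",m+.047*x,"yaw",np.degrees(np.arctan2(x[1],x[0])))
print("trays",atz(s,(183,241),.012),atz(s,(214,251),.012)); print("tab",atz(s,(241,263),.049))
print("tab top left edge",atz(s,(240.5,254),.068)); print("blank",atz(s,(374,331),.005))
w=get_image("wrist");save("w0.png",w["frame"])
```

```text
grip [ 0.5719 -0.242   0.308 ] [ 0.5251 -0.2872  0.308 ] [ 0.0468  0.0452 -0.    ] 0.06508481293267514
head [ 0.5168 -0.344   0.229 ] [ 0.4621 -0.3853  0.229 ] [0.0547 0.0413 0.    ] 0.06857143595190228
origin [ 0.5178 -0.4022  0.229 ] yaw -52.963822428019505
trays [ 0.3908 -0.0217  0.012 ] [ 0.4147 -0.1255  0.012 ]
tab [ 0.3932 -0.2509  0.049 ]
tab top left edge [ 0.4027 -0.2415  0.068 ]
blank [ 0.4449 -0.6113  0.005 ]
```

```bash
python3 -m crank '{"xyz":[[0.027,-0.0305,-0.01],[0.027,-0.0305,-0.01],[0.027,-0.0305,-0.01],[0.027,-0.0305,-0.01],[0.027,-0.0305,-0.01],[0.027,-0.0305,-0.01],[0.027,-0.0305,-0.01],[0.027,-0.0305,-0.01],[0.027,-0.0305,-0.01],[0.027,-0.0305,-0.01]],"yaw":[0,0,0,0,0,0,0,0,0,0],"gripper":[0,0,0,0,0,0,0,0,0,0]}' 20
python3 -m crank '{"xyz":[[0,0,0],[0,0,0],[0,0,0],[0,0,0],[0,0,0],[0,0,0],[0,0,0],[0,0,0],[0,0,0],[0,0,0],[0,0,0],[0,0,0]],"yaw":[-0.16,-0.16,-0.16,-0.16,-0.16,-0.16,-0.16,-0.16,-0.16,-0.16,-0.16,-0.16],"gripper":[0,0,0,0,0,0,0,0,0,0,0,0]}'
python3 - <<'E'
from h import *
np.set_printoptions(precision=4,suppress=True)
C={}
for n in("scene","top","wrist"):
    C[n]=get_image(n);save(n+"1.png",C[n]["frame"])
for t in("lever_grip","push_pad","lens","tray_a","next_blank","blocker"):
    for n in C: print(t,n,[(round(float(d["score"]),2),np.round(d["uv"]),int(d["mask"].sum())) for d in trace(n,t)[:3]])
print(sense()["ee_pos"],sense()["joints"])
a=cv2.imread("pics/scene1.png")[120:345,120:420];cv2.imwrite("pics/scene1c.png",cv2.resize(a,(800,600),interpolation=cv2.INTER_CUBIC))
a=cv2.imread("pics/top1.png")[120:270,220:420];cv2.imwrite("pics/top1c.png",cv2.resize(a,(800,600),interpolation=cv2.INTER_CUBIC))
E
```

```text
clock: 2.2
ee_pos: [0.3626, -0.2086, 0.3422]
tool_rot: [0.0, 0.985, 0.172, 0.0]
wrist_force: [0.1, 0.3, 0.3]
width: 0.0007
finger_force: 0.0
clock: 3.7
ee_pos: [0.3622, -0.2099, 0.3418]
tool_rot: [0.0, 0.422, 0.907, -0.0]
wrist_force: [0.4, 0.6, 0.5]
width: 0.0005
finger_force: 0.0
lever_grip scene [(0.71, array([288., 168.]), 380)]
lever_grip top [(0.57, array([272., 176.]), 262)]
lever_grip wrist []
push_pad scene [(0.83, array([271., 269.]), 1029)]
push_pad top [(0.93, array([279., 238.]), 903), (0.31, array([303., 215.]), 3481)]
push_pad wrist [(0.94, array([285., 224.]), 1411), (0.18, array([155., 382.]), 56)]
lens scene [(0.73, array([212., 252.]), 312), (0.67, array([293., 258.]), 69)]
lens top [(0.5, array([291., 229.]), 62)]
lens wrist []
tray_a scene [(0.75, array([181., 237.]), 307), (0.69, array([213., 251.]), 293), (0.51, array([274., 269.]), 1080)]
tray_a top [(0.8, array([220., 259.]), 253)]
tray_a wrist [(0.89, array([355., 148.]), 1153), (0.72, array([286., 224.]), 1345), (0.56, array([409.,  72.]), 1517)]
next_blank scene [(0.46, array([382., 348.]), 122)]
next_blank top []
next_blank wrist []
blocker scene [(0.89, array([317., 255.]), 6558)]
blocker top [(0.92, array([302., 213.]), 3539)]
blocker wrist [(0.73, array([285., 234.]), 2203)]
[ 0.3623 -0.2099  0.3417] [ 0.7031 -0.014  -0.287   1.8893 -0.0041  1.2658  1.1113]
```

View pics/scene1c.png

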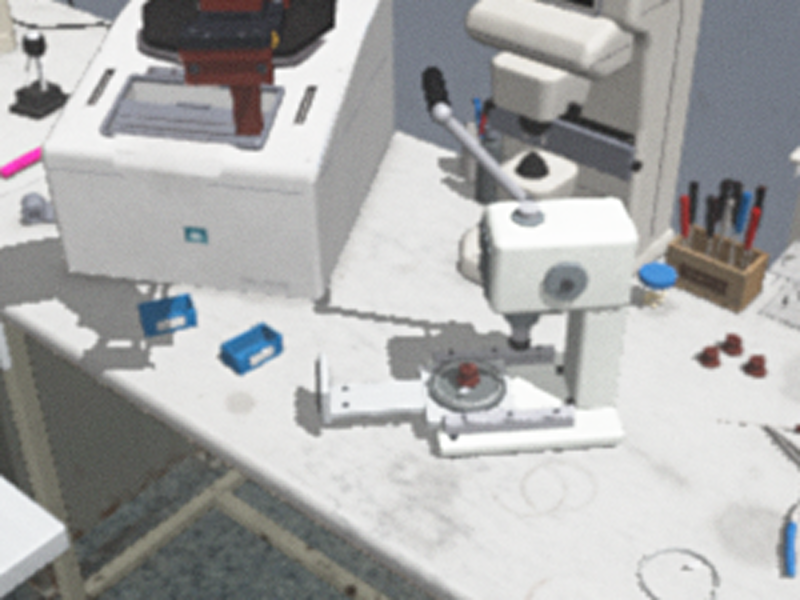

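View pics/wrist1.png

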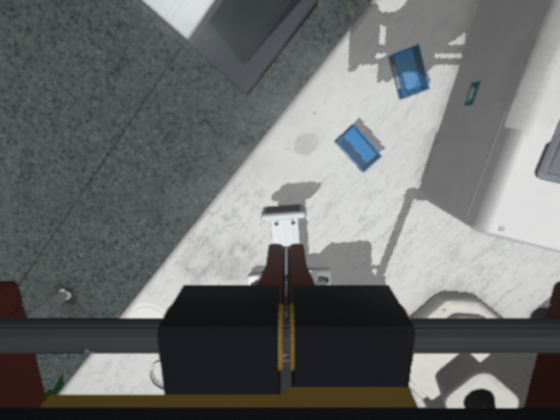

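The wrist view shows the tab's top edge from (263,208) to (305,206), ahead of the fingers and nearly square to them. The scene view shows the block at (295,260), the grip at (283,155), and the trays clear to the left.

Run:
```python
from h import *
np.set_printoptions(precision=4,suppress=True)
s,t,w=[get_image(n) for n in("scene","top","wrist")]
g=[trace(n,"lever_grip")[0] for n in("scene","top")]; print("grip",tri(s,g[0]["uv"],t,g[1]["uv"]))
print("lens block",tri(s,(295.5,259.5),t,trace("top","lens")[0]["uv"]))
m=trace("wrist","push_pad")[0]["mask"]; print("bbox",[(np.where(m)[i].min(),np.where(m)[i].max()) for i in(1,0)])
for r in range(200,222,3):
    c=np.where(m[r])[0]; print(r,c.min() if len(c) else 0,c.max() if len(c) else 0)
L,R=atz(w,(263,207.5),.068),atz(w,(305.5,205.5),.068); d=L-R; print("tab",L,R,np.linalg.norm(d),np.degrees(np.arctan2(d[1],d[0])))
# grip long axis in top view
ys,xs=np.where(g[1]["mask"]); v=cv2.fitLine(np.c_[xs,ys].astype(np.float32),cv2.DIST_L2,0,.01,.01).ravel()
a=atz(t,v[2:]+15*v[:2],.308)-atz(t,v[2:]-15*v[:2],.308); print("grip dir",np.degrees(np.arctan2(a[1],a[0])))
i=cv2.cvtColor(w["frame"][180:290,230:340],cv2.COLOR_RGB2BGR); cv2.imwrite("pics/w1c.png",cv2.resize(i,(600,600),interpolation=cv2.INTER_CUBIC))
```

```text
grip (array([ 0.5468, -0.2913,  0.2698]), np.float64(0.004230156938208))Traceback (most recent call last):
  File "<stdin>", line 5, in <module>
IndexError: list index out of range
```

View pics/top1c.png

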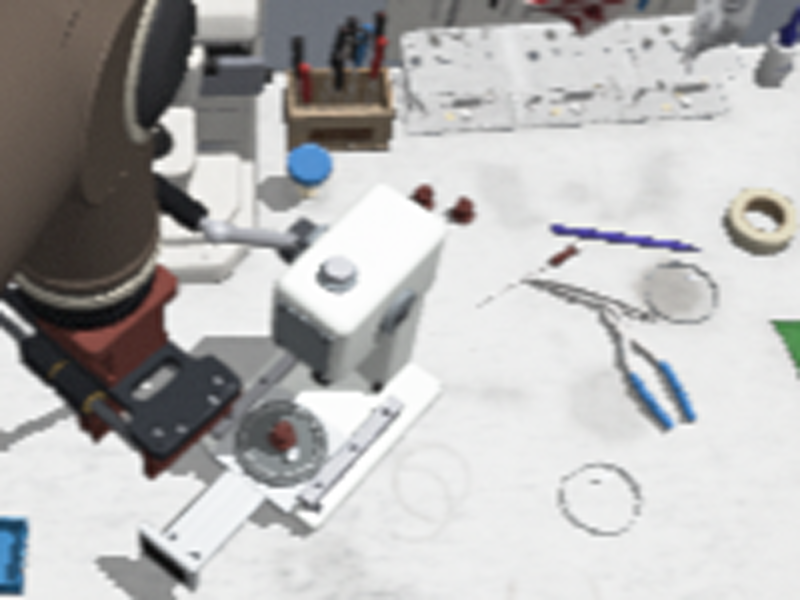

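The top view shows the tab's top edge from about (255,252) to (270,264), the block at (291,228), and the base's right edge from (300,251) to (330,215).

Run:
```python
from h import *
np.set_printoptions(precision=4,suppress=True)
s,t,w=[get_image(n) for n in("scene","top","wrist")]
print("block",tri(s,(295.3,260),t,(291.2,228)))
a,b=atz(t,(300,251.3),.02),atz(t,(330,215),.02);d=b-a;print("base dir",np.degrees(np.arctan2(d[1],d[0])),np.linalg.norm(d))
L,R=atz(w,(263,207.5),.068),atz(w,(305.5,205.5),.068); d=L-R; print("tab",L,R,(L+R)/2,np.linalg.norm(d),np.degrees(np.arctan2(d[1],d[0])))
a,b=atz(t,(255,252),.068),atz(t,(270,264),.068);print("tab top",a,b)
i=cv2.cvtColor(w["frame"][180:290,230:340],cv2.COLOR_RGB2BGR); cv2.imwrite("pics/w1c.png",cv2.resize(i,(600,600),interpolation=cv2.INTER_CUBIC))
```

```text
block (array([ 0.4897, -0.3549,  0.051 ]), np.float64(0.0016919858041256136))
base dir -43.287000885022955 0.17453447186360682
tab [ 0.3637 -0.2581  0.068 ] [ 0.4046 -0.2205  0.068 ] [ 0.3841 -0.2393  0.068 ] 0.05552279804356644 -137.4438401031104
tab top [ 0.4068 -0.2317  0.068 ] [ 0.3629 -0.2748  0.068 ]
```

View pics/w1c.png

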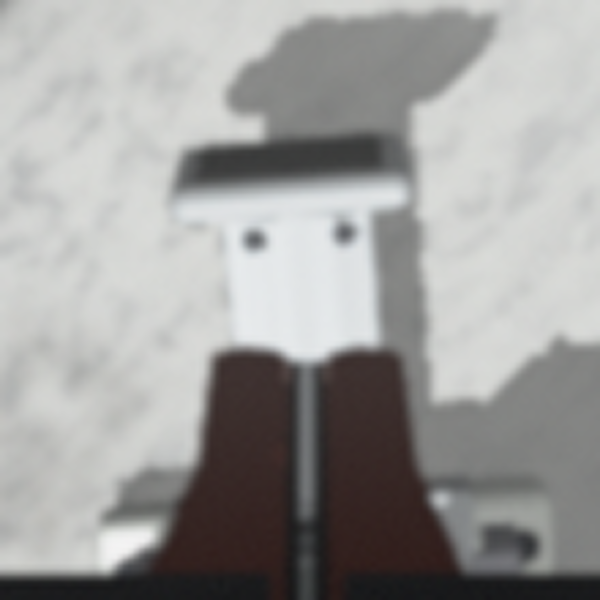

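The crop shows the tab's front top edge from about (262,215) to (304.5,213). It sits just beyond the finger direction and turned by about 3 degrees.

Run:
```python
from h import *
np.set_printoptions(precision=4,suppress=True)
w,s,t=[get_image(n) for n in("wrist","scene","top")]
L,R=atz(w,(262,214),.068),atz(w,(304.7,212),.068); d=R-L; m=(L+R)/2; print("tab",m,np.linalg.norm(d),np.degrees(np.arctan2(d[1],d[0])))
blk=np.array([.4897,-.3549]); v=blk-m[:2]; print("tab->block",np.linalg.norm(v),np.degrees(np.arctan2(v[1],v[0])))
# grip: scene ends
print(tri(s,(282.5,154.3),t,(268,171.5)))
th=np.radians(-46.5);ex=np.array([np.cos(th),np.sin(th)]);ey=np.array([-ex[1],ex[0]])
for name,p in(("tab",m[:2]),):
    o=p+.2075*ex; print("origin",o,"grip rest",o-.083*ex+.105*ey,"block out",o-.05*ex)
```

```text
tab [ 0.3889 -0.2468  0.068 ] 0.05609710527784042 42.55923111637719
tab->block 0.14780738609915758 -46.98012787163575
(array([ 0.5264, -0.2812,  0.3185]), np.float64(0.0028246911049516214))
origin [ 0.5317 -0.3974] grip rest [ 0.5507 -0.2649] block out [ 0.4973 -0.3611]
```

```bash
python3 -m crank '{"xyz":[[0,0,0],[0,-0.006,0.048],[0,0,0.048],[0,0,0.048],[0,0,0.048],[0,0,0.048],[0,0,0.030],[0,0,0.018],[-0.015,0,0],[0,0,0]],"yaw":[-0.05,0,0,0,0,0,0,0,0,0],"gripper":[0,0,0,0,0,0,0,0,0,0]}'
```

```text
clock: 6.6
ee_pos: [0.3697, -0.2264, 0.0544]
tool_rot: [0.001, 0.402, 0.916, -0.0]
wrist_force: [-0.0, 0.1, 0.7]
width: 0.0004
finger_force: 0.0
```

```bash
python3 -m crank '{"xyz":[[-0.005,0,0],[-0.005,0,0],[-0.005,0,0],[-0.005,0,0],[-0.005,0,0],[-0.005,0,0],[-0.005,0,0],[-0.005,0,0],[-0.005,0,0],[-0.005,0,0]],"yaw":[0,0,0,0,0,0,0,0,0,0],"gripper":[0,0,0,0,0,0,0,0,0,0]}'
```

```text
clock: 7.85
ee_pos: [0.4021, -0.2619, 0.0536]
tool_rot: [-0.0, 0.402, 0.916, 0.0]
wrist_force: [0.1, 2.5, 0.6]
width: 0.0002
finger_force: 1.1
```

```bash
python3 -m crank '{"xyz":[[-0.004,0,0],[-0.004,0,0],[-0.003,0,0],[0,0,0]],"yaw":[0,0,0,0],"gripper":[0,0,0,0]}'
```

```text
clock: 8.35
ee_pos: [0.4095, -0.2704, 0.0537]
tool_rot: [0.0, 0.402, 0.916, -0.0]
wrist_force: [0.4, -1.0, 0.1]
width: 0.0005
finger_force: 0.1
```

```bash
python3 -m crank '{"xyz":[[-0.003,0,0],[-0.003,0,0],[0,0,0]],"yaw":[0,0,0],"gripper":[0,0,0]}'
```

```text
clock: 8.72
ee_pos: [0.4127, -0.2738, 0.0535]
tool_rot: [-0.001, 0.402, 0.916, 0.0]
wrist_force: [-2.6, 3.9, 3.3]
width: 0.0004
finger_force: 2.5
```

```bash
python3 -m crank '{"xyz":[[-0.003,0,0],[-0.003,0,0],[0,0,0]],"yaw":[0,0,0],"gripper":[0,0,0]}'
```

```text
clock: 9.1
ee_pos: [0.4127, -0.2741, 0.0528]
tool_rot: [-0.006, 0.401, 0.916, 0.001]
wrist_force: [-14.4, 16.5, 18.0]
width: 0.0006
finger_force: 11.3
```

```bash
python3 -m crank '{"xyz":[[0.01,0,0],[0.03,0,0],[0.02,0,0],[0,0,-0.05],[0,0,-0.05],[0,0,-0.05],[0,0,-0.05],[0,0,-0.05],[0,0,-0.05],[0,0,-0.05],[0,0,0]],"yaw":[0,0,0,0,0,0,0,0,0,0,0],"gripper":[0,0,0,0,0,0,0,0,0,0,0]}'
python3 - <<'E'
from h import *
np.set_printoptions(precision=4,suppress=True)
C={n:get_image(n) for n in("scene","top","wrist")}
for n in C: save(n+"2.png",C[n]["frame"])
G=np.array([.546,-.266,.308])
for n in C: print(n,proj(C[n],G),proj(C[n],[.526,-.398,.229]))
for t in("lever_grip","push_pad","lens"):
    for n in C: print(t,n,[(round(float(d["score"]),2),np.round(d["uv"]),int(d["mask"].sum())) for d in trace(n,t)[:3]])
a=cv2.resize(cv2.imread("pics/scene2.png")[120:300,180:400],(800,654))[:600]
cv2.imwrite("pics/s2c.png",a)
b=cv2.resize(cv2.imread("pics/top2.png")[130:265,220:400],(800,600));cv2.imwrite("pics/t2c.png",b)
E
```

```text
clock: 10.48
ee_pos: [0.3783, -0.2357, 0.4076]
tool_rot: [0.004, 0.402, 0.916, -0.001]
wrist_force: [0.6, 0.2, -0.5]
width: 0.0004
finger_force: 0.0
scene [282.9517 153.4681] [321.2415 201.685 ]
top [261.7345 168.8727] [307.4235 187.6726]
wrist [404.5413 370.943 ] [285.228  380.4203]
lever_grip scene [(0.94, array([288., 170.]), 358)]
lever_grip top [(0.52, array([284., 178.]), 131)]
lever_grip wrist [(0.8, array([430., 368.]), 1173)]
push_pad scene [(0.87, array([288., 266.]), 1101)]
push_pad top [(0.68, array([288., 232.]), 828)]
push_pad wrist [(0.67, array([288., 225.]), 1020)]
lens scene [(0.43, array([312., 259.]), 147)]
lens top [(0.39, array([297., 221.]), 17)]
lens wrist []
```

View pics/t2c.png

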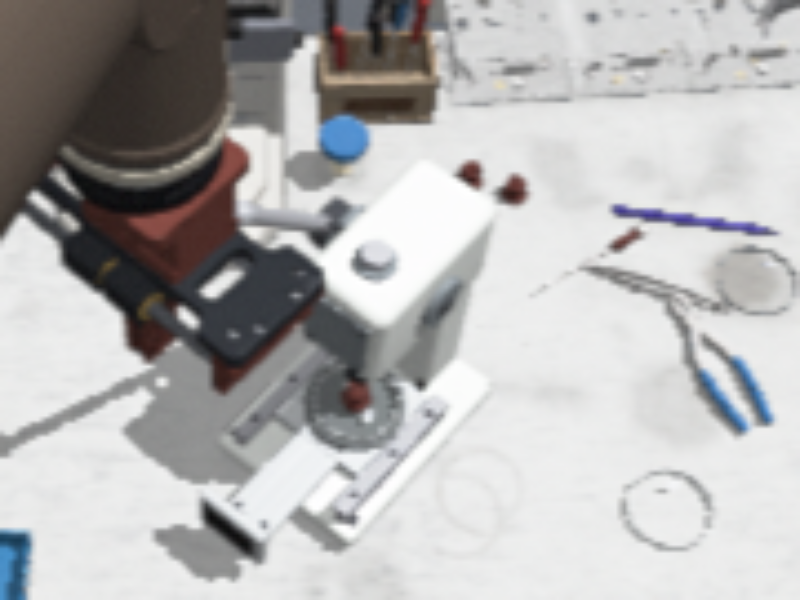

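View pics/s2c.png

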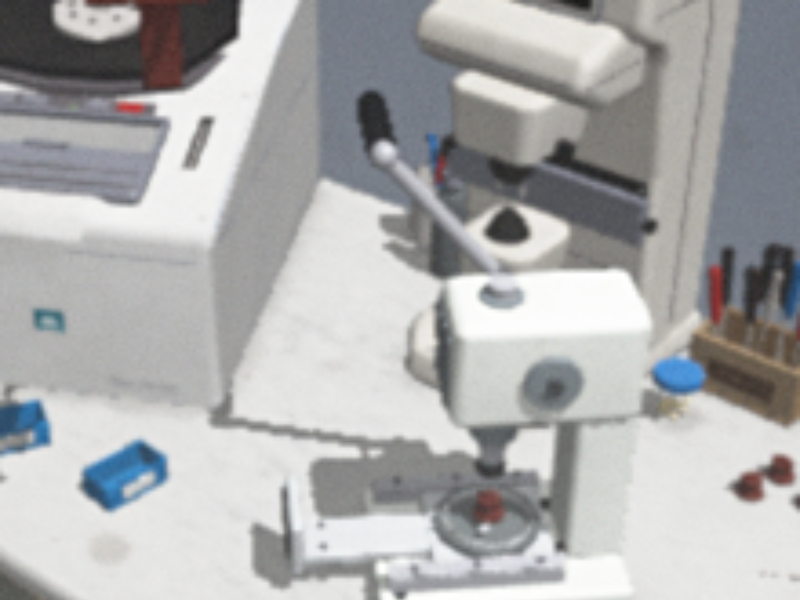

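The top view shows the tab pushed in and the block at about (300,219), in front of the head. In the scene view the plunger foot at (314.5,248) hangs directly over the block at (314,259), and the grip runs from (282,148) to (285,160).

Run:
```python
from h import *
np.set_printoptions(precision=4,suppress=True)
s,t,w=[get_image(n) for n in("scene","top","wrist")]
b,_=tri(s,(314.2,258.5),t,(300,219));print("block",b,_, b-[.4897,-.3549,.051])
print("plunger foot from scene at z .085:",atz(s,(314.5,249.5),.085)," block scene at z .06:",atz(s,(314.2,256.5),.06))
m=trace("wrist","lever_grip")[0]["mask"]; ys,xs=np.where(m); print("wrist grip bbox",xs.min(),xs.max(),ys.min(),ys.max())
print(cv2.minAreaRect(np.c_[xs,ys].astype(np.float32)))
uv=trace("wrist","lever_grip")[0]["uv"]; print(uv,atz(w,uv,.308))
print("tri wrist-scene",tri(s,(283.2,154),w,uv)); print("cam",-w["R"].T@w["t"])
i=cv2.cvtColor(w["frame"][280:420,300:500],cv2.COLOR_RGB2BGR); cv2.imwrite("pics/w2c.png",cv2.resize(i,(800,560)))
```

```text
block [ 0.5237 -0.3891  0.0501] 0.0027388264754505606 [ 0.034  -0.0342 -0.0009]
plunger foot from scene at z .085: [ 0.5198 -0.3919  0.085 ]  block scene at z .06: [ 0.522 -0.391  0.06 ]
wrist grip bbox 409 456 357 384
((432.5, 370.5), (27.0, 47.0), 90.0)
[431.4, 370.9] [ 0.5627 -0.2494  0.308 ]
tri wrist-scene (array([ 0.5697, -0.2512,  0.2963]), np.float64(0.006807137270193142))
cam [ 0.3263 -0.1792  0.5471]
```

View pics/w2c.png

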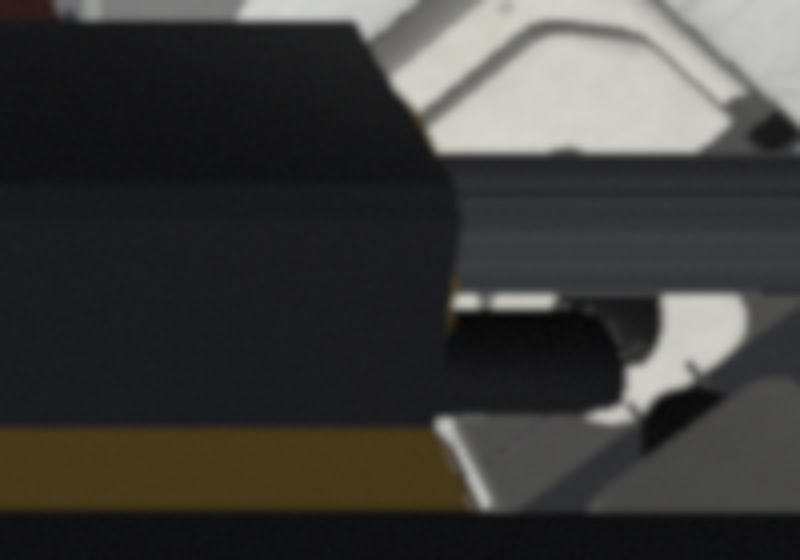

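The crop shows the grip's outer end at (455,370), with its centre line on row 370. Its inner half is hidden by the gripper.

Run:
```python
from h import *
np.set_printoptions(precision=4,suppress=True)
w=get_image("wrist")
e=atz(w,(454.5,370.5),.308); th=np.radians(-47);ex=np.array([np.cos(th),np.sin(th)]);ey=np.array([-ex[1],ex[0]])
g=e[:2]-.037*ey; print("end",e,"grip",g,"origin",g+.083*ex-.105*ey)
s=sense();q=s["tool_rot"];a=2*np.arctan2(q[2],q[1]);tx=np.array([np.cos(a),np.sin(a)]);ty=np.array([tx[1],-tx[0]])
print(np.degrees(a),s["ee_pos"])
for G in(g,[.546,-.266]):
    d=np.array(G)-s["ee_pos"][:2]; print(d@tx,d@ty)
```

```text
end [ 0.5773 -0.2356  0.308 ] grip [ 0.5502 -0.2608] origin [ 0.53   -0.3931]
132.6260737476957 [ 0.3768 -0.2346  0.4037]
-0.1367504215382 0.10984074345413386
-0.13768644636827412 0.10322578003756185
```

```bash
python3 -m crank '{"xyz":[[-0.034,0.0265,0],[-0.034,0.0265,0],[-0.034,0.0265,0],[-0.035,0.0265,0],[0,0,0.03],[0,0,0.025],[0,0,0.008],[0,0,0.008],[0,0,0.004],[0,0,0]],"yaw":[0,0,0,0,0,0,0,0,0,0],"gripper":[0,0,0,0,0,0,0,0,0,0]}'
```

```text
clock: 12.62
ee_pos: [0.5456, -0.2615, 0.3347]
tool_rot: [-0.0, 0.401, 0.916, -0.0]
wrist_force: [-20.6, 9.6, 32.0]
width: 0.0005
finger_force: 16.4
```

```bash
python3 -m crank '{"xyz":[[0.004,0,0],[0.004,0,0],[0.002,0,0],[0,0,0]],"yaw":[0,0,0,0],"gripper":[0,0,0,0]}'
```

```text
clock: 13.12
ee_pos: [0.5413, -0.2572, 0.331]
tool_rot: [0.002, 0.402, 0.916, -0.0]
wrist_force: [-1.5, -1.0, 7.1]
width: 0.0006
finger_force: 3.7
```

```bash
python3 -m crank '{"xyz":[[0.005,0,0.005],[0.0048,0,0.0052],[0.0043,0,0.0055],[0.0043,0,0.0055],[0.0038,0,0.0059],[0.0038,0,0.0059],[0,0,0]],"yaw":[0,0,0,0,0,0,0],"gripper":[0,0,0,0,0,0,0]}'
```

```text
clock: 14.0
ee_pos: [0.5216, -0.2363, 0.2972]
tool_rot: [-0.001, 0.402, 0.916, -0.0]
wrist_force: [-8.9, 3.5, 12.4]
width: 0.0007
finger_force: 6.4
```

```bash
python3 -m crank '{"xyz":[[0.005,0,0.0055],[0.004,0,0.0062],[0.0032,0,0.0065],[0.003,0,0.0065],[0.0025,0,0.0067],[0.002,0,0.0067],[0,0,0]],"yaw":[0,0,0,0,0,0,0],"gripper":[0,0,0,0,0,0,0]}'
```

```text
clock: 14.88
ee_pos: [0.5084, -0.2223, 0.2584]
tool_rot: [-0.001, 0.402, 0.916, -0.0]
wrist_force: [-8.8, 2.0, 9.6]
width: 0.0005
finger_force: 5.2
```

```bash
python3 -m crank '{"xyz":[[0.002,0,0.0068],[0.0015,0,0.0068],[0.001,0,0.007],[0.001,0,0.007],[0,0,0.007],[0,0,0.007],[0,0,0.007],[0,0,0]],"yaw":[0,0,0,0,0,0,0,0],"gripper":[0,0,0,0,0,0,0,0]}'
```

```text
clock: 15.88
ee_pos: [0.5051, -0.2172, 0.2096]
tool_rot: [-0.001, 0.402, 0.916, 0.0]
wrist_force: [-8.1, 4.7, 11.0]
width: 0.0008
finger_force: 5.4
```

```bash
python3 -m crank '{"xyz":[[-0.0003,0,0.007],[-0.0006,0,0.007],[-0.001,0,0.007],[-0.001,0,0.006],[-0.001,0,0.005],[0,0,0]],"yaw":[0,0,0,0,0,0],"gripper":[0,0,0,0,0,0]}'
```

```text
clock: 16.62
ee_pos: [0.5078, -0.2197, 0.1778]
tool_rot: [-0.002, 0.401, 0.916, 0.0]
wrist_force: [-8.3, 6.2, 11.2]
width: 0.0002
finger_force: 6.0
```

```bash
python3 -m crank '{"xyz":[[-0.0005,0,0.004],[0,0,0.003],[0,0,0.002],[0,0,0]],"yaw":[0,0,0,0],"gripper":[0,0,0,0]}'
```

```text
clock: 17.12
ee_pos: [0.5087, -0.2204, 0.1728]
tool_rot: [-0.0, 0.402, 0.916, -0.0]
wrist_force: [-16.5, 8.0, 41.9]
width: 0.0002
finger_force: 21.0
```

```bash
python3 -m crank '{"xyz":[[0,0,-0.0015],[0,0,0],[0,0,0],[0,0,0],[0,0,0],[0,0,0],[0,0,0],[0,0,0],[0,0,0],[0,0,0],[0,0,0],[0,0,0]],"yaw":[0,0,0,0,0,0,0,0,0,0,0,0],"gripper":[0,0,0,0,0,0,0,0,0,0,0,0]}'
python3 - <<'E'
from h import *
s=get_image("scene");save("scene3.png",s["frame"])
cv2.imwrite("pics/s3c.png",cv2.resize(cv2.imread("pics/scene3.png")[140:300,200:400],(800,640))[:600])
E
```

```text
clock: 18.62
ee_pos: [0.5086, -0.2203, 0.1732]
tool_rot: [-0.0, 0.401, 0.916, -0.0]
wrist_force: [-14.5, 8.0, 33.1]
width: 0.0006
finger_force: 16.4
```

View pics/s3c.png

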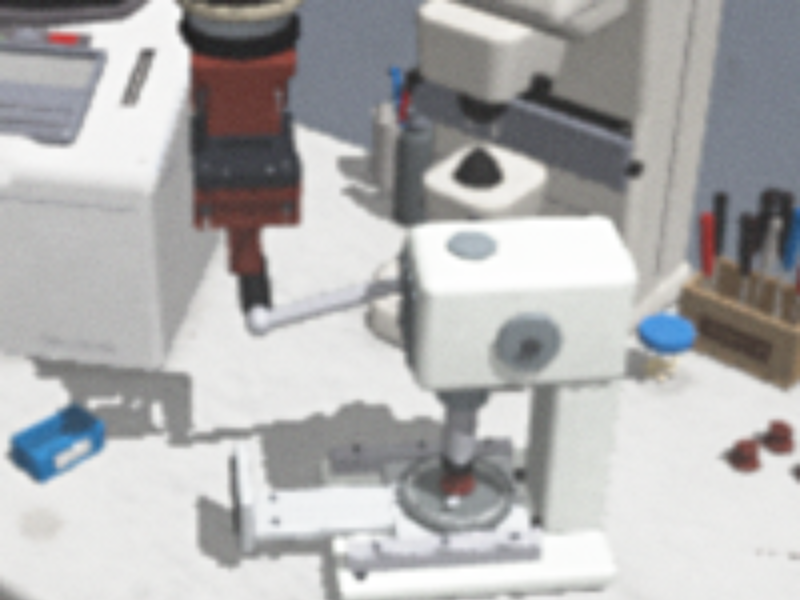

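The picture shows the lever down at its stop, the grip at (263,212) under the fingers, and the plunger foot on the block at (315,258).

```bash
python3 -m crank '{"xyz":[[0,0,0],[0,0,0],[0,0,0],[0,0,0],[0,0,0],[0,0,0],[0,0,0],[0,0,0],[0,0,0]],"yaw":[0,0,0,0,0,0,0,0,0],"gripper":[0,0,0,0,0,0,0,0,0]}'
python3 -m crank '{"xyz":[[0,0,-0.002],[0,0,-0.003],[0,0,-0.004],[0,0,-0.004],[0,0,-0.004],[0,0,-0.004],[0,0,-0.004],[0,0,-0.004]],"yaw":[0,0,0,0,0,0,0,0],"gripper":[0,0,0,0,0,0,0,0]}'
```

```text
clock: 19.8
ee_pos: [0.5086, -0.2203, 0.1732]
tool_rot: [-0.0, 0.402, 0.916, -0.0]
wrist_force: [-14.7, 7.8, 33.7]
width: 0.0006
finger_force: 16.4
clock: 20.8
ee_pos: [0.5085, -0.2201, 0.1998]
tool_rot: [-0.001, 0.401, 0.916, 0.0]
wrist_force: [-6.4, 4.3, 11.9]
width: 0.0002
finger_force: 5.5
```

```bash
python3 -m crank '{"xyz":[[-0.0004,0,-0.004],[-0.0004,0,-0.004],[-0.0004,0,-0.004],[-0.0004,0,-0.004],[-0.0004,0,-0.004],[-0.0004,0,-0.004],[-0.0005,0,-0.004],[-0.0005,0,-0.004],[-0.0006,0,-0.004],[-0.0007,0,-0.004]],"yaw":[0,0,0,0,0,0,0,0,0,0],"gripper":[0,0,0,0,0,0,0,0,0,0]}'
```

```text
clock: 22.05
ee_pos: [0.5125, -0.2241, 0.2402]
tool_rot: [0.0, 0.401, 0.916, 0.0]
wrist_force: [-3.7, 3.4, 9.3]
width: 0.0002
finger_force: 4.7
```

```bash
python3 -m crank '{"xyz":[[-0.0008,0,-0.004],[-0.0008,0,-0.004],[-0.001,0,-0.004],[-0.0011,0,-0.004],[-0.0012,0,-0.004],[-0.0013,0,-0.004],[-0.0014,0,-0.004],[-0.0015,0,-0.004],[-0.0016,0,-0.004],[-0.0017,0,-0.004],[-0.0019,0,-0.004],[-0.002,0,-0.004]],"yaw":[0,0,0,0,0,0,0,0,0,0,0,0],"gripper":[0,0,0,0,0,0,0,0,0,0,0,0]}'
```

```text
clock: 23.55
ee_pos: [0.5254, -0.2377, 0.2887]
tool_rot: [0.003, 0.402, 0.916, 0.0]
wrist_force: [3.1, -1.5, 5.6]
width: 0.0003
finger_force: 2.5
```

```bash
python3 -m crank '{"xyz":[[-0.0016,0,-0.003],[-0.0017,0,-0.003],[-0.0018,0,-0.003],[-0.0019,0,-0.003],[-0.002,0,-0.003],[-0.0021,0,-0.003],[-0.0022,0,-0.003],[-0.0024,0,-0.003],[-0.0025,0,-0.003],[-0.0027,0,-0.003],[-0.0028,0,-0.003],[-0.003,0,-0.003]],"yaw":[0,0,0,0,0,0,0,0,0,0,0,0],"gripper":[0,0,0,0,0,0,0,0,0,0,0,0]}'
```

```text
clock: 25.05
ee_pos: [0.5416, -0.2565, 0.3226]
tool_rot: [-0.0, 0.402, 0.916, 0.0]
wrist_force: [4.1, 1.8, 6.1]
width: 0.0004
finger_force: 2.6
```

```bash
python3 -m crank '{"xyz":[[-0.002,0,-0.002],[-0.002,0,-0.002],[-0.002,0,-0.002],[-0.002,0,-0.002],[-0.002,0,-0.002],[-0.002,0,-0.002],[-0.002,0,-0.002]],"yaw":[0,0,0,0,0,0,0],"gripper":[0,0,0,0,0,0,0]}'
```

```text
clock: 25.92
ee_pos: [0.5507, -0.2677, 0.3364]
tool_rot: [-0.0, 0.402, 0.916, -0.0]
wrist_force: [2.9, -1.2, 3.1]
width: 0.0006
finger_force: 1.8
```

```bash
python3 -m crank '{"xyz":[[-0.001,0,-0.001],[-0.001,0,-0.001],[0,0,-0.001],[0,0,-0.001],[0,0,0]],"yaw":[0,0,0,0,0],"gripper":[0,0,0,0,0]}'
```

```text
clock: 26.55
ee_pos: [0.552, -0.2685, 0.3402]
tool_rot: [-0.0, 0.402, 0.916, -0.0]
wrist_force: [0.3, 0.3, -0.1]
width: 0.0004
finger_force: 0.0
```

Contact is gone at the rest height. I'll lift clear, back away and check.

```bash
python3 -m crank '{"xyz":[[0,0,-0.005],[0,0,-0.02],[0,0,-0.03],[0.03,0,-0.02],[0.04,0,0],[0.04,0,0],[0.04,0,0],[0,0,0],[0,0,0],[0,0,0]],"yaw":[0,0,0,0,0,0,0,0,0,0],"gripper":[0,0,0,0,0,0,0,0,0,0]}'
python3 - <<'E'
from h import *
s=get_image("scene");save("scene4.png",s["frame"]);a=cv2.imread("pics/scene2.png");b=cv2.imread("pics/scene4.png")
cv2.imwrite("pics/s4c.png",np.hstack([cv2.resize(i[130:300,170:370],(400,340)) for i in(a,b)]))
E
```

```text
clock: 27.8
ee_pos: [0.4511, -0.1591, 0.4152]
tool_rot: [-0.0, 0.402, 0.916, 0.0]
wrist_force: [-0.6, -0.3, 0.3]
width: 0.0002
finger_force: 0.0
```

View pics/s4c.png

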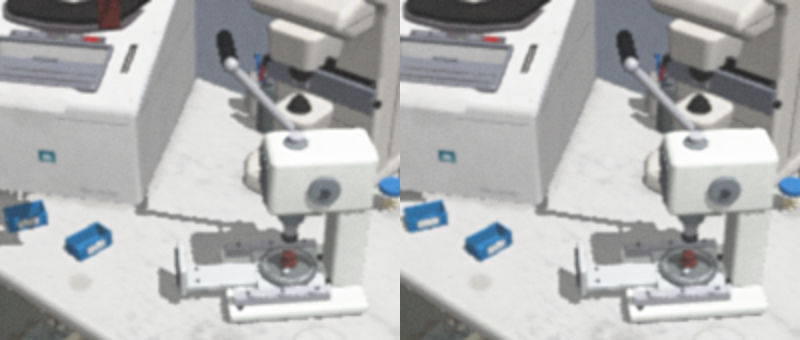

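The two pictures, before and after pressing, match: the lever is at rest, the lens is under the plunger at (688,258 in the crop), and the trays have not moved.

```bash
python3 -c "
from workcell import hand_in
print(hand_in())"
```

```text
the job is handed in; nothing more can be done
None
```

I pushed the shuttle home, held the lever on its stop for about 2.7 s and eased it back up to rest under contact; the lens is under the plunger, the trays look unmoved in the last picture (the spare lens was out of that view), and the job is handed in.

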